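# Set a slotted end-stop bracket and clamp it

### The arm

A 7-joint arm with a two-finger parallel gripper is mounted at the origin on the work surface. World frame = base frame: x ahead of the robot, y to its left, z up, the work surface at z = 0. Lengths are in m, angles in rad, forces in N, time in s.
With the tool pointing down it reaches from about 0.425 to 0.875 m from the base axis. Payload 8.4 kg.
Tool frame: the origin (TCP) lies between the finger pads; the fingertips stand 11 mm ahead of it and the grasp point (between the pads) lies 8 mm behind it (manip.tip_reach is the x of the fingertips in the tool frame, in m); x points along the fingers, y is the direction in which the jaws open and shut, and the axes are right-handed (so a half turn about x gives the same grasp; the last joint's range is limited). The gripper opens to 87 mm and grips with 3 to 60 N. Pads are 19 mm wide; open, the fingers measure 117 mm over their backs; the gripper's body (75 mm by 190 mm) begins 51 mm behind the grasp point.
Start: joints at [1.064, 0.333, 0.04, 1.465, -0.013, 1.343, -0.059], TCP at [0.258, -0.597, 0.234] pointing down, gripper open.
Joint ranges: [-2.58, 2.58], [-0.38, 2.09], [-1.3, 1.39], [0.25, 2.4], [-1.5, 4.64], [0.08, 2.09], [-2.65, 2.65]. Speed limits (rad/s): [2.22, 2.22, 2.79, 2.79, 3.14, 3.14, 3.14].

### API

Orientations are given as a rotation vector (axis times angle).
In Python, from plant import manip gives the robot as it stands.
- The arm moves only by the tool apply_moves, never from a script. Its argument "deltas" is one flat list of numbers, 7 for each row, row after row: the closure, from 0 (fully open) to 1 (shut), then the shift along the tool's x, y, z in mm, then the turn, a rotation vector about the tool's x, y, z in rad. A call has 1 to 5 rows; each row is the pose to reach, as a shift and turn from the pose commanded when the call began, along the tool's axes at that moment; what a row does not reach only later rows make up. A row lasts 1/12 s, in which the tool goes at most 41.7 mm and 7.16 degrees, less where a joint would pass 70% of its speed; a pose out of reach is approached as far as the arm can. A call with a gripper value outside its range is refused whole. The fingers move at their own pace and stop on an object; "newtons" is the grip in N (left out, the last holds). Time passes only in rows, so rows that repeat a pose let the fingers close. It gives the time, the measured TCP pose, the force and the opening at its end, in the units of the state.
- manip.state(): the state, without advancing time (a new reading comes with each control period).
- manip.read_camera(name): name is "side" or "top" or "wrist"; returns the picture (400x640x3 uint8, red, green, blue); there is no depth.
- manip.camera_model(name): a dict with "camera_matrix" (3x3 intrinsics, pixels), "k1" (the pictures are not rectified: a ray, as slopes to the right and down, at radius r is drawn at 1 + k1 r^2 times it, then the intrinsics apply), "T" (4x4, takes a point from camera to world coordinates); the wrist camera has in their place "hand_eye" (4x4, takes a point from camera to tool coordinates, whose origin is the TCP and whose axes are the tool frame's). Camera axes: x right, y down, z forward; pixel columns grow to the right and rows downward; lengths in m; the calibration is good to about 2 mm. A picture is of the moment at which its call begins: read the wrist's pose just before it. camera_model takes no time and is no camera call.
- manip.finish_job(): hands the job in, once; it reports no verdict.
The state is a dict: "time": time; "q": joint angles; "qd": joint speeds; "joint_efforts": joint torques, N m; "ee_pos": TCP position; "orientation": TCP orientation; "force": force on the tool from outside, world axes, zero at the start; "wrist_torque": the same for the moment, N m; "finger_gap": opening from 0.0 (shut) to 1.0 (fully open).
Only numpy, scipy, OpenCV 4.12 (cv2) and the standard library are available. Lean on these libraries where they do the work, as an engineer would, in place of code of your own. Each camera call takes 0.05 s, during which the arm holds its last target. There are 200 camera calls.

### The job

Slide the black slotted bracket along its bolts up to the scribed line, where its nose has pressed the sprung tip of the setting screw fully in and it goes solid, and press it there lightly for a moment (about 5 N, never more than 10 N on the screw). Then press the raised clamp lever fully down to lock the bracket there, without forcing it (under 40 N), and let go. Leave everything else on the table where it is.

Things in the scene. Friction and masses are not known exactly. Their poses are not given: they have to be found in the camera images.
- frame: Fixed aluminium plate, 110 x 300 x 12 mm, lying on the table. Origin: centre of its underside. Its y axis is the sliding direction, from the clamp lever towards the stop; z up. Two bolts stand on its centre line: a plain bolt (head 18 mm across, top 25.5 mm above the table) at the origin and the clamp's bolt 70 mm to -y.
- bracket: Loose black plastic bracket, 0.25 to 0.5 kg: base 60 (x) x 180 (y) x 6 mm flat on the plate, an upright rib and a nose at its +y end. Origin: on its underside, 75 mm from the nose face; axes as the frame's. The bolts pass through its two 10 mm slots: it slides 26 mm either way of the frame's origin along y with 1 to 4 N of friction (6 N if borne down on), can turn a degree or two and lift 1.5 mm.
- rib (a point): Centre of the graspable part of the bracket's upright rib, 36 mm above the bracket's underside (48 mm above the table). The rib is 10 mm thick (x), 34 mm long (y), its top 14 mm above this point; the bracket's base is 30 mm below this point.
- nose (a point): Middle of the bracket's flat +y end face (30 mm wide), 13 mm above the bracket's underside, 20 mm to +y of the rib's centre: the face that must press in the tip of the setting screw.
- stop: Fixed steel stop block (34 x 22 x 26 mm) on the plate, beyond the bracket's nose. Origin: on the plate, under the middle of its face towards the bracket; axes as the frame's. A rigid setting screw (12 mm diameter, 13 mm above the plate) projects from it to -y at the nose by 8 to 44 mm: how far differs each time and is not measured.
- plunger (a joint): Sprung brass tip (9 mm diameter) of the setting screw, travel in m: 0 = out, 0.003 = pressed fully in, where it goes solid. Its spring is too weak to feel (under 0.5 N) or to push the bracket back. The nose stands at the dark line scribed across the plate when the tip is fully in; it starts 8 to 45 mm short of that. Feel for the rise in force where it goes solid.
- lever (a joint): Clamp lever angle in rad: 0 = raised (49 degrees above level), grows as it is pressed down; 0.8 = fully home, nearly level, at a hard stop. Starts at 0 to 0.15, turns stiffly (0.25 N m: 4 to 8 N pressed straight down 45 mm from the pivot) and stays where it is left. Going down it lowers a washer onto the bracket and grips it from about 0.5 on.
- lever_pivot (a point): The lever's pivot (axis along the frame's x), 36 mm above the table, 70 mm to -y of the frame's origin. The lever is a round bar, 10 mm thick (15 mm black grip on the outer 35 mm), reaching 85 mm from the pivot to the frame's -y. Pressing straight down from above, 45 mm to -y of the pivot, swings it home; its top is then 43 to 46 mm above the table there.
- lever_end (a point): Centre of the 18 mm ball at the lever's free end, 85 mm from the pivot.
- dish: Bystander, not to be disturbed: shallow steel bowl, 70 mm across, 30 mm high. Origin under its centre.
- driver: Bystander, not to be disturbed: screwdriver 160 mm long lying down.
- wrench: Bystander, not to be disturbed: small flat wrench 140 mm long lying down.
- motor: Bystander, not to be disturbed: square stepper motor 42 x 42 x 44 mm standing on its back, thin shaft up. Origin under its centre.
- spool: Bystander, not to be disturbed: grey filament spool lying flat, 180 mm across, 65 mm high. Origin under its centre.
- figure: Bystander, not to be disturbed: white printed figurine, 118 mm tall. Origin under its centre.
- pulley: Bystander, not to be disturbed: small aluminium ring, 40 mm across, 14 mm high. Origin under its centre.
Mind the look-alikes: they are no part of the job. Of the things that look like the bracket, the smallest one is meant.

How it is judged:
On the way, in this order (a step that is already met when the one before it is completed fails the run):
1. the nose bears on the screw's tip with 2 to 10 N for 0.3 s while the lever is still raised (contact force between bracket and plunger between 2 and 10 N and value of joint plunger above 0.0015 m and value of joint lever below 0.35 rad), for 0.3 s.
2. the lever is fully down with the tip still pressed in (value of joint lever above 0.72 rad and value of joint plunger above 0.0015 m), for 0.2 s.
At the end, for the whole second after the job is handed in: The lever is fully down (over 0.72 rad), the bracket lies still at the scribed line with the screw's tip still pressed in (over 1.5 of its 3 mm), and nothing is touched (all of step 2 and linear speed of bracket below 0.01 m/s).
It fails at once if the screw is pressed with more than 10 N (contact force between bracket and plunger above 10 N).
It fails at once if the lever is pressed with more than 40 N (contact force between the fingers and lever above 40 N).
It fails at once if a bystander is moved more than 20 mm (distance of any of dish, driver, wrench, motor, spool, figure, pulley from where it was at the start of the episode above 0.02 m).
It also fails if it takes over 67 s, if anything falls off the work surface, if the arm or the gripper's body presses on something with over 40 N, if the wrist force passes 120 N, or if a joint passes its speed limit or range.

## Working session

There is one attempt and no reset: what is moved stays moved. The work goes in short steps, Python scripts to look and compute and a tool call to move; the robot and the scene stay as the last step left them, time stands still between calls to the robot, and variables do not carry over. Pictures are saved under pics/ and viewed, about 8 in all and at most 12, crops included, and the job is handed in when it is done.

Besides the shell and the picture viewer there is one more tool, called by a JSON object that holds its "name" and its "arguments", one argument or row to a line. apply_moves: Moves the arm, as the interface text tells. Its arguments: {"type":"object","properties":{"deltas":{"type":"array","items":{"type":"number"}},"newtons":{"type":"number"}},"required":["deltas"]}

```bash
mkdir -p pics; ls; cat > h.py <<'E'
import numpy as np, cv2
from scipy.spatial.transform import Rotation as R
from plant import manip
E
python3 - <<'E'
from h import *
s=manip.state(); print({k:np.round(v,3).tolist() for k,v in s.items()})
for n in("top","side"):
    cv2.imwrite(f"pics/{n}0.png",manip.read_camera(n)[:,:,::-1])
    m=manip.camera_model(n); print(n,{k:np.round(v,4).tolist() for k,v in m.items()})
print(manip.camera_model("wrist"), manip.tip_reach)
E
```

```text
pics
{'time': 0.0, 'q': [1.064, 0.334, 0.04, 1.466, -0.013, 1.343, -0.059], 'qd': [-0.002, -0.0, -0.0, -0.0, 0.002, 0.0, 0.001], 'joint_efforts': [-0.001, -65.636, 1.335, -40.381, -0.06, 0.045, 0.0], 'ee_pos': [0.258, -0.596, 0.233], 'orientation': [1.997, 0.415, -1.998], 'force': [0.952, 0.41, 0.16], 'wrist_torque': [-0.016, -0.006, -0.001], 'finger_gap': 0.998}
top {'camera_matrix': [[420.7202, 0.0, 321.2391], [0.0, 420.7202, 194.6106], [0.0, 0.0, 1.0]], 'k1': -0.057, 'T': [[0.0156, -0.9972, 0.0726, 0.515], [-0.9999, -0.0157, -0.0008, 0.0095], [0.0019, -0.0726, -0.9974, 1.4246], [0.0, 0.0, 0.0, 1.0]]}
side {'camera_matrix': [[408.1953, 0.0, 319.2644], [0.0, 408.1953, 201.736], [0.0, 0.0, 1.0]], 'k1': -0.0831, 'T': [[-0.7002, -0.4092, 0.585, 0.0051], [-0.7137, 0.3813, -0.5875, 0.6226], [0.0173, -0.829, -0.559, 0.6359], [0.0, 0.0, 0.0, 1.0]]}
{'camera_matrix': array([[320.75940438,   0.        , 320.83343488],
       [  0.        , 320.75940438, 201.54304182],
       [  0.        ,   0.        ,   1.        ]]), 'k1': -0.04452310487243203, 'hand_eye': array([[ 1.13790472e-03, -2.56193974e-01,  9.66624722e-01,
        -1.51483601e-01],
       [ 9.99999348e-01,  1.95709684e-04, -1.12532229e-03,
        -4.37945410e-04],
       [ 9.91229703e-05,  9.66625372e-01,  2.56194030e-01,
        -6.96815625e-02],
       [ 0.00000000e+00,  0.00000000e+00,  0.00000000e+00,
         1.00000000e+00]])} 0.011
```

View pics/top0.png

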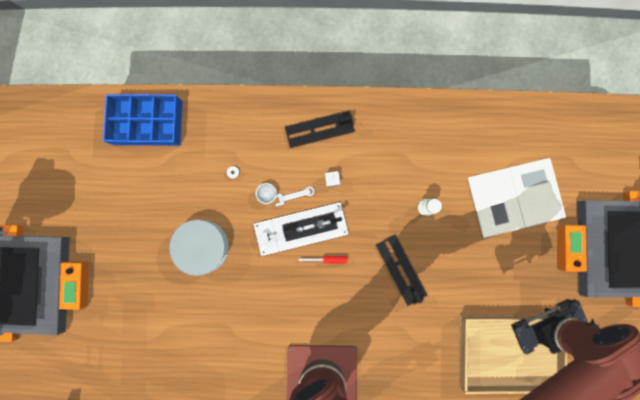

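View pics/side0.png

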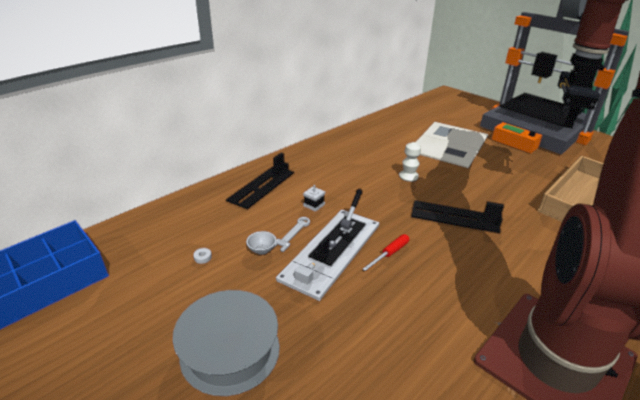

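The top view shows the white plate at about (300,229), with the stop at its left end (270,235) and the lever at its right end (338,212). The black bracket on it is at (312,227). The two larger black brackets, at (320,128) and (402,270), are the look-alikes. The side view agrees.

```bash
cat >> h.py <<'E'
def ray(n,uv,pose=None):
    m=manip.camera_model(n); K=m["camera_matrix"]
    d=cv2.undistortPoints(np.array(uv,float).reshape(-1,1,2),K,np.array([m["k1"],0,0,0.]))[:,0]
    if "T" in m: T=m["T"]
    else:
        p,o=pose; B=np.eye(4); B[:3,:3]=R.from_rotvec(o).as_matrix(); B[:3,3]=p; T=B@m["hand_eye"]
    D=np.c_[d,np.ones(len(d))]@T[:3,:3].T
    return T[:3,3],D
def plane(n,uv,z,pose=None):
    o,D=ray(n,uv,pose); return o+D*((z-o[2])/D[:,2])[:,None]
E
python3 - <<'E'
from h import *
top=cv2.imread("pics/top0.png"); side=cv2.imread("pics/side0.png")
def plate(im,n,x0,x1,y0,y1):
    hsv=cv2.cvtColor(im,cv2.COLOR_BGR2HSV); m=((hsv[...,1]<50)&(hsv[...,2]>110)).astype(np.uint8)
    M=np.zeros_like(m);M[y0:y1,x0:x1]=m[y0:y1,x0:x1]
    c=max(cv2.findContours(M,cv2.RETR_EXTERNAL,cv2.CHAIN_APPROX_NONE)[0],key=cv2.contourArea)
    P=plane(n,c[:,0]+0.0,0.012)[:,:2]
    r=cv2.minAreaRect((P*1000).astype(np.float32)); print(n,r, cv2.boxPoints(r).tolist())
plate(top,"top",245,355,195,262); plate(side,"side",270,385,205,300)
a=cv2.resize(top[190:265,245:360],None,fx=6,fy=6,interpolation=cv2.INTER_CUBIC)
cv2.imwrite("pics/top0c.png",a)
E
```

```text
top ((503.1343078613281, 75.81580352783203), (112.77356719970703, 302.81976318359375), 14.886543273925781) [[409.74200439453125, 207.65773010253906], [487.5381774902344, -84.99832153320312], [596.526611328125, -56.026123046875], [518.73046875, 236.6299285888672]]
side ((502.6070556640625, 69.2136459350586), (114.64307403564453, 336.282958984375), 14.860042572021484) [[404.0812683105469, 217.0310516357422], [490.323974609375, -108.00498962402344], [601.1328125, -78.603759765625], [514.89013671875, 246.43228149414062]]
```

View pics/top0c.png

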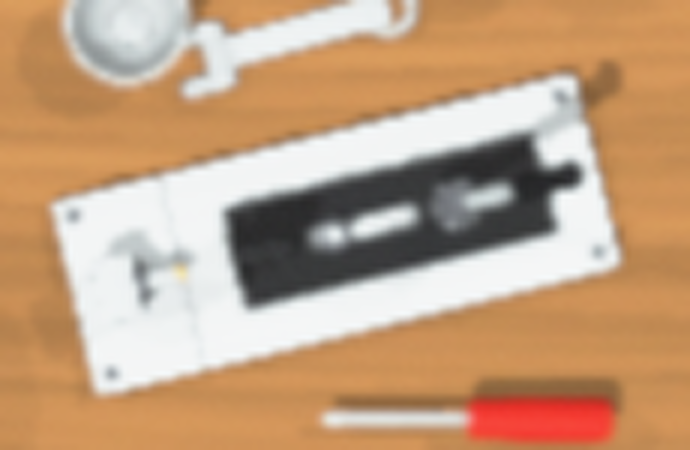

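The crop shows the scribed line through about (183,270), the brass tip at (180,270) and the bracket's nose end at about (235,257). The lever ball is at about (570,175). The red screwdriver lies below the plate.

```bash
cat >> h.py <<'E'
c0=np.array([.503,.0758]); yaw=np.deg2rad(14.89)
ex=np.array([np.cos(yaw),np.sin(yaw)]); ey=np.array([-np.sin(yaw),np.cos(yaw)])
def toF(P): d=np.atleast_2d(P)[:,:2]-c0; return np.c_[d@ex,d@ey]
def toW(f,z): return np.r_[c0+ex*f[0]+ey*f[1],z]
def tool(y_s):  # tool down, tool y = y_s*frame x
    X=np.array([0,0,-1.]);Y=y_s*np.r_[ex,0];return np.c_[X,Y,np.cross(X,Y)]
def delta(pt,Rt):
    s=manip.state();R0=R.from_rotvec(s["orientation"]).as_matrix()
    return np.round(R0.T@(pt-s["ee_pos"])*1000,1), np.round(R.from_matrix(R0.T@Rt).as_rotvec(),3)
E
python3 - <<'E'
from h import *
f=lambda u,v:(245+u/6-.5,190+v/6-.5)
for nm,p,z in [("line",f(165,180),.012),("line",f(202,360),.012),("tip",f(180,271),.025),("nose",f(235,257),.018),("tail",f(543,185),.018),("nose1",f(227,208),.018),("nose2",f(247,305),.018),("bolt",f(325,236),.0255),("ball",f(572,176),.1)]:
    print(nm,np.round(toF(plane("top",[p],z))*1000,1))
R0=R.from_rotvec(manip.state()["orientation"]).as_matrix();print(np.round(R0,2))
for s in(1,-1):
  print(s, [delta(np.r_[p],tool(s)) for p in ([.45,-.2,.26],toW((0,30),.26))])
E
```

```text
line [[52.3 85.9]]
line [[-49.9  89.4]]
tip [[ 0.9 88.2]]
nose [[ 1.1 57.5]]
tail [[  -1.5 -118.3]]
nose1 [[28.6 55.4]]
nose2 [[-26.3  57.3]]
bolt [[0.3 5.8]]
ball [[  -0.8 -131.2]]
[[-0.    0.4  -0.92]
 [ 0.   -0.92 -0.4 ]
 [-1.   -0.    0.  ]]
1 [(array([ -26.9, -287.6, -333.8]), array([-1.423e+00, -1.000e-03,  1.000e-03])), (array([ 1.82000e+01, -3.01921e+04, -4.91280e+03]), array([-1.423e+00, -1.000e-03,  1.000e-03]))]
-1 [(array([ -26.9, -287.6, -333.8]), array([1.719e+00, 1.000e-03, 1.000e-03])), (array([ 1.82000e+01, -3.01921e+04, -4.91280e+03]), array([1.719e+00, 1.000e-03, 1.000e-03]))]
```

{"name": "apply_moves", "arguments": {
  "deltas": [0,-13,-134,-156,-0.6,0,0,0,-13,-134,-156,-0.6,0,0,0,-13,-134,-156,-0.6,0,0,0,-13,-134,-156,-0.6,0,0,0,-13,-134,-156,-0.6,0,0]
}}

```text
time: 0.52
ee_pos: [0.3484, -0.4095, 0.2464]
orientation: [1.606, 0.893, -1.606]
force: [1.0, -0.4, -0.1]
finger_gap: 1.001
```

```bash
python3 - <<'E'
from h import *
print(manip.state()["q"],manip.state()["force"]); 
for p in ([.47,-.2,.26],toW((0,.03),.26)): print(delta(np.r_[p],tool(1)))
E
```

```text
[ 0.91840072  0.10719068 -0.14614102  1.71346865  0.01611699  1.32262601
  0.21303538] [ 1.02315675 -0.3992286  -0.05435559]
(array([ -13.6,   -7.3, -242.1]), array([-0.816, -0.   ,  0.   ]))
(array([ -13.5, -146.7, -514.3]), array([-0.816, -0.   ,  0.   ]))
```

{"name": "apply_moves", "arguments": {
  "deltas": [0,-12,-15,-205,-0.5,0,0,0,-12,-15,-205,-0.5,0,0,0,-12,-15,-205,-0.5,0,0,0,-12,-15,-205,-0.5,0,0,0,-12,-15,-205,-0.5,0,0]
}}

```text
time: 0.93
ee_pos: [0.4451, -0.2281, 0.2586]
orientation: [1.249, 1.183, -1.249]
force: [0.7, -0.6, -0.5]
finger_gap: 1.0
```

```bash
python3 - <<'E'
from h import *
print(manip.state()["q"],manip.state()["ee_pos"]); 
for p in (toW((0,.03),.26),): print(delta(np.r_[p],tool(1)))
E
```

```text
[ 0.72537251  0.03397015 -0.34695263  1.76776269  0.01192303  1.34199255
  0.32183567] [ 0.44506251 -0.22807605  0.25861918]
(array([  -1.4,   32.2, -335.1]), array([-0.314,  0.   ,  0.   ]))
```

{"name": "apply_moves", "arguments": {
  "deltas": [0,-2,16,-205,-0.3,0,0,0,-2,16,-205,-0.3,0,0,0,-2,16,-205,-0.3,0,0,0,-2,16,-205,-0.3,0,0,0,-2,16,-205,-0.3,0,0]
}}

```text
time: 1.35
ee_pos: [0.4731, -0.0244, 0.2605]
orientation: [1.032, 1.312, -1.032]
force: [1.4, 0.1, 0.4]
finger_gap: 0.997
```

```bash
python3 - <<'E'
from h import *
print(manip.state()["q"],manip.state()["ee_pos"]); 
for p in (toW((0,.03),.24),): print(delta(np.r_[p],tool(1)))
E
```

```text
[ 0.52785999 -0.01560572 -0.55690006  1.81039885 -0.00831644  1.34445455
  0.2107018 ] [ 0.4730992  -0.02442491  0.26052697]
(array([  20.5,   52. , -120.4]), array([-0.022,  0.   ,  0.   ]))
```

{"name": "apply_moves", "arguments": {
  "deltas": [0,20,50,-120,-0.022,0,0,0,20,50,-120,-0.022,0,0,0,20,50,-120,-0.022,0,0,0,20,50,-120,-0.022,0,0,0,20,50,-120,-0.022,0,0]
}}

```text
time: 1.77
ee_pos: [0.4932, 0.105, 0.2399]
orientation: [1.012, 1.325, -1.012]
force: [-1.2, -0.1, -0.3]
finger_gap: 1.0
```

```bash
python3 - <<'E'
from h import *
s=manip.state(); im=manip.read_camera("wrist"); cv2.imwrite("pics/w1.png",im[:,:,::-1])
np.savez("w1.npz",p=s["ee_pos"],o=s["orientation"])
print(s["q"],s["ee_pos"],toF(s["ee_pos"]),s["force"],delta(toW((0,.03),.24),tool(1)))
E
```

```text
[ 0.37219132  0.08011343 -0.69646296  1.7724534   0.05161494  1.30878493
 -0.07126574] [0.49319556 0.10501817 0.23992271] [[-0.0019672   0.03075644]] [-1.18724653 -0.09671574 -0.278685  ] (array([ 0.1,  2.4, -1.8]), array([ 0.002, -0.   ,  0.001]))
```

View pics/w1.png

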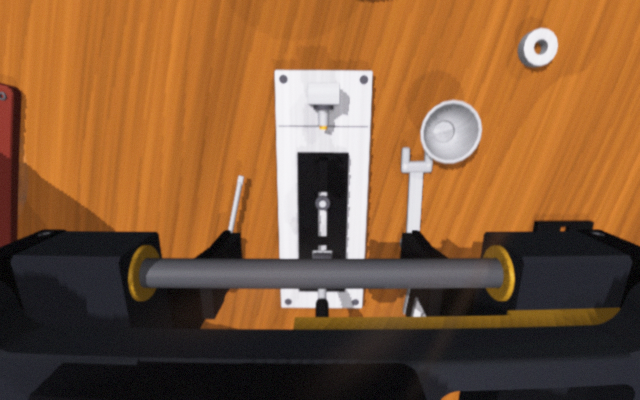

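The wrist view shows the plate square to the picture, the scribed line at row 126, the brass tip at (323,126) and the bracket nose end at about (323,153). The plain bolt is at (322,203), the clamp at (322,255), and the driver and wrench lie on either side at columns 238 and 415.

```bash
python3 - <<'E'
from h import *
d=np.load("w1.npz"); pose=(d["p"],d["o"]); im=cv2.imread("pics/w1.png")
F=lambda u,v,z: np.round(toF(plane("wrist",[(u,v)],z,pose))[0]*1000,1)
print("plate edges L/R row150,200", [F(u,v,.012) for u,v in((277,110),(371.5,110),(280,200),(368,200),(323,70.5))])
print("line",F(323,126,.012),"bolt",F(322,203,.0255),"stop/tip",F(323,127,.025))
print("nose z18/43",F(323,153,.018),F(323,153,.025),F(323,153,.062))
for v in(160,180): 
  r=im[v].astype(int).sum(1); w=np.where(r[285:362]<150)[0]+285; print(v,w[0],w[-1],F(w[0]-.5,v,.018),F(w[-1]+.5,v,.018))
c=cv2.resize(im[60:215,265:385],None,fx=5,fy=5,interpolation=cv2.INTER_CUBIC)
c=np.clip(255*(c/255.)**.45,0,255)[:, :].astype(np.uint8)
cv2.imwrite("pics/w1c.png",cv2.resize(c,(460,594)))
E
```

```text
plate edges L/R row150,200 [array([-52.9, 109.1]), array([ 55.1, 109.7]), array([-52.2,   2.9]), array([55.4,  3.5]), array([ -0.6, 151.9])]
line [-0.2 91.4] bolt [-0.9  3. ] stop/tip [-0.3 90.7]
nose z18/43 [-0.1 61. ] [-0.1 61.7] [-0.4 65.7]
160 299 347 [-28.6  52.7] [28.5 53. ]
180 299 346 [-28.9  29. ] [27.9 29.3]
```

View pics/w1c.png

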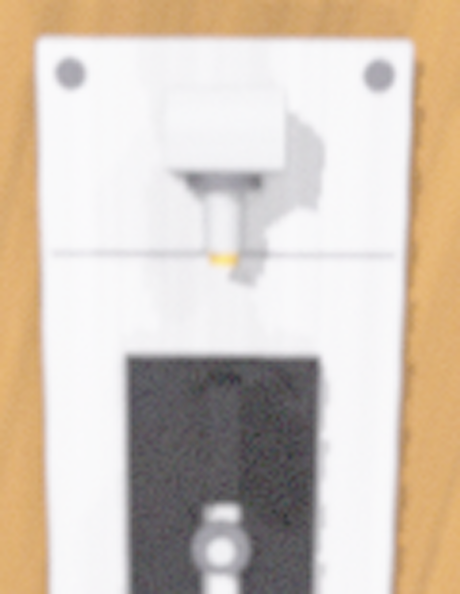

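```bash
python3 - <<'E'
from h import *
print(delta(toW((0.0003,.040),.10),tool(1)),delta(toW((0.0003,.040),.042),tool(1)))
E
```

```text
(array([140.1,   2.9, -11.7]), array([ 0.002, -0.   ,  0.001])) (array([198.1,   2.9, -11.7]), array([ 0.002, -0.   ,  0.001]))
```

{"name": "apply_moves", "arguments": {
  "deltas": [0.5,140,2,-11,0,0,0,0.5,140,2,-11,0,0,0,0.5,140,2,-11,0,0,0,0.5,140,2,-11,0,0,0,0.5,140,2,-11,0,0,0]
}}

```text
time: 2.23
ee_pos: [0.4903, 0.11, 0.0966]
orientation: [1.014, 1.325, -1.023]
force: [-0.8, 0.3, 0.3]
finger_gap: 0.703
```

```bash
python3 - <<'E'
from h import *
s=manip.state();print(toF(s["ee_pos"]),s["force"],s["wrist_torque"],s["finger_gap"])
print(delta(toW((0.0003,.040),.042),tool(1)))
E
```

```text
[[-0.00348027  0.03632702]] [-0.81794542  0.25171742  0.32694368] [-0.05957745 -0.05195618  0.05052625] 0.7033192408186796
(array([54.6,  4.2, -3.7]), array([-0.003, -0.   ,  0.007]))
```

{"name": "apply_moves", "arguments": {
  "deltas": [0.5,5,0,0,0,0,0,0.5,10,0,0,0,0,0,0.5,10,0,0,0,0,0,0.5,10,0,0,0,0,0,0.5,10,0,0,0,0,0]
}}

```text
time: 2.65
ee_pos: [0.4937, 0.1126, 0.0916]
orientation: [1.017, 1.319, -1.016]
force: [0.0, 0.0, -0.4]
finger_gap: 0.506
```

```bash
python3 - <<'E'
from h import *
s=manip.state();print(toF(s["ee_pos"]),s["ee_pos"],s["force"],s["wrist_torque"],s["finger_gap"])
print(delta(toW((0.0003,.040),.042),tool(1)))
im=manip.read_camera("wrist"); cv2.imwrite("pics/w2.png",im[:,:,::-1])
E
```

```text
[[0.00049368 0.03790136]] [0.49373781 0.11255553 0.09163464] [ 0.04407009  0.03711445 -0.40518509] [-0.00728522 -0.13136452  0.00773915] 0.5060787415828949
(array([49.6, -0.3, -2.1]), array([-0.001,  0.   , -0.002]))
```

View pics/w2.png

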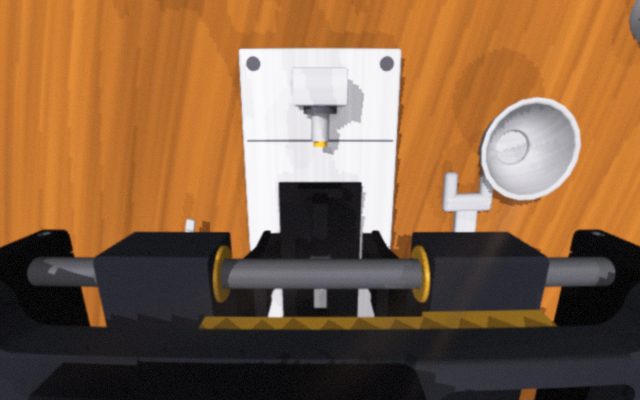

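The rib sits between the half-open fingers at about (320,205), and the tip at (320,143) is in line with it. Descending straight.

{"name": "apply_moves", "arguments": {
  "deltas": [0.5,20,0,-2,0,0,0,0.5,40,0,-2,0,0,0,0.5,49,0,-2,0,0,0,0.5,49,0,-2,0,0,0,0.5,49,0,-2,0,0,0]
}}

```text
time: 3.12
ee_pos: [0.4925, 0.1147, 0.0419]
orientation: [1.016, 1.321, -1.016]
force: [-0.0, -0.1, 0.4]
finger_gap: 0.498
```

{"name": "apply_moves", "arguments": {
  "deltas": [0.7,0,0,0,0,0,0,0.8,0,0,0,0,0,0,0.9,0,0,0,0,0,0,0.9,0,0,0,0,0,0,0.9,0,0,0,0,0,0],
  "newtons": 5
}}

```text
time: 3.53
ee_pos: [0.4927, 0.1146, 0.042]
orientation: [1.017, 1.32, -1.016]
force: [0.9, 0.4, -0.7]
finger_gap: 0.21
```

```bash
python3 - <<'E'
from h import *
s=manip.state();print(toF(s["ee_pos"]),s["ee_pos"],s["force"],s["wrist_torque"],s["finger_gap"])
E
```

```text
[[4.56000826e-05 4.01634585e-02]] [0.4927235  0.11462653 0.04195583] [ 0.93721484  0.39974172 -0.74329323] [ 0.01847077 -0.07256225 -0.04359277] 0.20958323383000008
```

{"name": "apply_moves", "arguments": {
  "deltas": [1,0,0,0,0,0,0,1,0,0,0,0,0,0,1,0,0,0,0,0,0,1,0,0,0,0,0,0,1,0,0,0,0,0,0],
  "newtons": 8
}}

```text
time: 3.95
ee_pos: [0.4926, 0.1146, 0.0417]
orientation: [1.016, 1.32, -1.016]
force: [-0.6, -0.8, 4.0]
finger_gap: 0.113
```

```bash
cat >> h.py <<'E'
def rep(n=4):
    s=manip.state();F=[s["force"]]
    for _ in range(n): manip.read_camera("top"); F.append(manip.state()["force"])
    F=np.array(F);L=np.c_[F[:,:2]@ex,F[:,:2]@ey,F[:,2]]
    s=manip.state();print("t",round(s["time"],2),"F(frame) mean",L.mean(0).round(2),"fy",L[:,1].round(1),"pos",(toF(s["ee_pos"])*1000).round(2),s["ee_pos"][2].round(4),"gap",round(s["finger_gap"],3),"tq",s["wrist_torque"].round(2))
E
python3 -c "
from h import *
rep()"
```

```text
t 4.15 F(frame) mean [-1.26 -0.3   4.46] fy [-0.6  0.5 -0.4 -0.5 -0.5] pos [[-0.1  40.18]] 0.0417 gap 0.119 tq [-0.22  0.14  0.05]
```

{"name": "apply_moves", "arguments": {
  "deltas": [1,-0.5,0,-2,0,0,0,1,-0.5,0,-4,0,0,0,1,-0.5,0,-6,0,0,0,1,-0.5,0,-8,0,0,0,1,-0.5,0,-10,0,0,0]
}}

```text
time: 4.57
ee_pos: [0.4896, 0.1245, 0.0418]
orientation: [1.016, 1.321, -1.017]
force: [-0.5, -0.9, -3.0]
finger_gap: 0.11
```

```bash
python3 -c "
from h import *
rep()"
```

```text
t 4.77 F(frame) mean [-0.62  0.13 -2.67] fy [-0.8 -0.1  1.4  0.   0. ] pos [[-0.31 50.63]] 0.042 gap 0.116 tq [ 0.13 -0.04 -0.01]
```

{"name": "apply_moves", "arguments": {
  "deltas": [1,0,0,-2,0,0,0,1,0,0,-4,0,0,0,1,0,0,-6,0,0,0,1,0,0,-8,0,0,0,1,0,0,-10,0,0,0]
}}

```text
time: 5.18
ee_pos: [0.4873, 0.1342, 0.042]
orientation: [1.016, 1.321, -1.016]
force: [-0.7, -0.3, -3.2]
finger_gap: 0.116
```

```bash
python3 - <<'E'
from h import *
rep()
im=manip.read_camera("wrist"); cv2.imwrite("pics/w3.png",cv2.resize(im[60:260,180:460,::-1],None,fx=2.6,fy=2.6,interpolation=cv2.INTER_CUBIC))
E
```

```text
t 5.38 F(frame) mean [ 0.14  0.44 -3.21] fy [-0.2  0.4  0.7  0.8  0.5] pos [[-0.2 60.4]] 0.0421 gap 0.115 tq [ 0.18 -0.08  0.03]
```

View pics/w3.png

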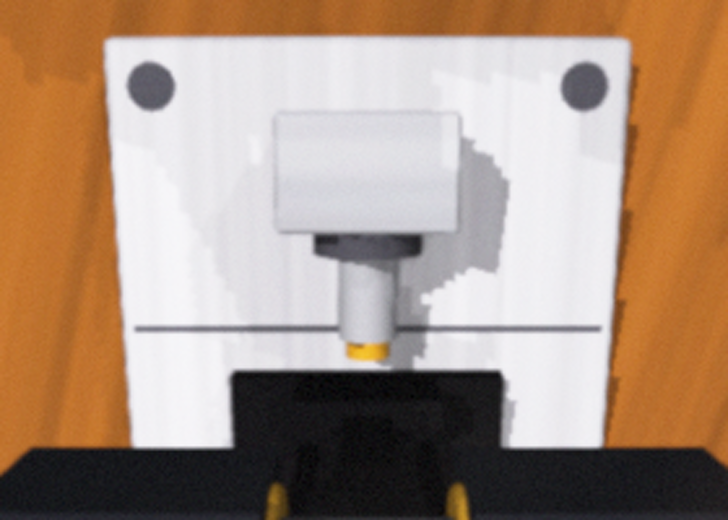

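The nose edge is at crop row 372, the line at row 328 and the brass tip's end at row 360, so the bracket has followed the tool.

```bash
python3 - <<'E'
from h import *
s=manip.state();pose=(s["ee_pos"],s["orientation"])
for nm,v,z in(("line",328,.012),("tip",360,.025),("nose18",372,.0185),("nose25",372,.025)):
    print(nm,toF(plane("wrist",[(180+368/2.6-.3,60+v/2.6-.3)],z,pose))*1000)
E
```

```text
line [[-0.1576808  92.01617857]]
tip [[-0.17484123 87.96214811]]
nose18 [[-0.1699934  83.63125516]]
nose25 [[-0.17635714 85.37255703]]
```

{"name": "apply_moves", "arguments": {
  "deltas": [1,0,0,-1,0,0,0,1,0,0,-2,0,0,0,1,0,0,-3,0,0,0,1,0,0,-4,0,0,0,1,0,0,-4.5,0,0,0]
}}

```text
time: 5.85
ee_pos: [0.4862, 0.1385, 0.0421]
orientation: [1.016, 1.321, -1.016]
force: [0.8, -0.5, -3.6]
finger_gap: 0.114
```

```bash
python3 -c "
from h import *
rep(2)"
```

```text
t 5.95 F(frame) mean [-0.12 -0.34 -2.75] fy [-0.7  0.3 -0.6] pos [[-0.19 64.91]] 0.0421 gap 0.115 tq [ 0.12 -0.06 -0.  ]
```

{"name": "apply_moves", "arguments": {
  "deltas": [1,0,0,-0.2,0,0,0,1,0,0,-0.4,0,0,0,1,0,0,-0.6,0,0,0,1,0,0,-0.8,0,0,0,1,0,0,-1,0,0,0]
}}

```text
time: 6.37
ee_pos: [0.486, 0.1392, 0.0421]
orientation: [1.016, 1.321, -1.016]
force: [-0.2, -0.1, -3.6]
finger_gap: 0.113
```

```bash
python3 -c "
from h import *
rep(2)"
```

```text
t 6.47 F(frame) mean [ 0.   -0.33 -3.36] fy [-0.  -0.4 -0.5] pos [[-0.17 65.73]] 0.0421 gap 0.116 tq [ 0.11 -0.07 -0.  ]
```

{"name": "apply_moves", "arguments": {
  "deltas": [1,0,0,-0.2,0,0,0,1,0,0,-0.4,0,0,0,1,0,0,-0.6,0,0,0,1,0,0,-0.8,0,0,0,1,0,0,-1,0,0,0],
  "newtons": 5
}}

```text
time: 6.88
ee_pos: [0.4857, 0.1403, 0.0421]
orientation: [1.016, 1.321, -1.016]
force: [0.3, -1.3, -3.1]
finger_gap: 0.114
```

```bash
python3 -c "
from h import *
rep(2)"
```

```text
t 6.98 F(frame) mean [-0.19 -0.58 -2.74] fy [-1.3 -0.5  0.1] pos [[-0.15 66.77]] 0.0421 gap 0.117 tq [ 0.04 -0.09  0.05]
```

{"name": "apply_moves", "arguments": {
  "deltas": [1,0,0,-0.2,0,0,0,1,0,0,-0.4,0,0,0,1,0,0,-0.5,0,0,0,1,0,0,-0.6,0,0,0,1,0,0,-0.7,0,0,0]
}}

```text
time: 7.4
ee_pos: [0.4855, 0.1409, 0.0421]
orientation: [1.016, 1.321, -1.016]
force: [-0.2, -0.1, -2.9]
finger_gap: 0.114
```

```bash
python3 -c "
from h import *
rep(2)"
```

```text
t 7.5 F(frame) mean [ 0.23 -0.54 -2.76] fy [ 0.  -0.5 -1.1] pos [[-0.17 67.39]] 0.0421 gap 0.111 tq [-0.03 -0.17 -0.01]
```

{"name": "apply_moves", "arguments": {
  "deltas": [1,0,0,-0.2,0,0,0,1,0,0,-0.4,0,0,0,1,0,0,-0.5,0,0,0,1,0,0,-0.6,0,0,0,1,0,0,-0.7,0,0,0]
}}

```text
time: 7.92
ee_pos: [0.4854, 0.1416, 0.0421]
orientation: [1.016, 1.321, -1.016]
force: [-0.3, -0.9, -3.1]
finger_gap: 0.113
```

```bash
python3 -c "
from h import *
rep(2)"
```

```text
t 8.02 F(frame) mean [-0.1  -0.34 -2.68] fy [-0.8  0.2 -0.4] pos [[-0.18 68.14]] 0.0421 gap 0.11 tq [-0.07 -0.2  -0.02]
```

{"name": "apply_moves", "arguments": {
  "deltas": [1,0,0,-0.1,0,0,0,1,0,0,-0.2,0,0,0,1,0,0,-0.3,0,0,0,1,0,0,-0.4,0,0,0,1,0,0,-0.5,0,0,0]
}}

```text
time: 8.43
ee_pos: [0.4852, 0.1421, 0.0421]
orientation: [1.016, 1.321, -1.016]
force: [-0.1, -0.6, -2.5]
finger_gap: 0.115
```

```bash
python3 -c "
from h import *
rep(2)"
```

```text
t 8.53 F(frame) mean [-0.36 -0.75 -2.4 ] fy [-0.5 -0.8 -0.9] pos [[-0.15 68.65]] 0.0421 gap 0.114 tq [-0.09 -0.12  0.  ]
```

```bash
cat >> h.py <<'E'
def edges():
    s=manip.state();im=cv2.cvtColor(manip.read_camera("wrist"),cv2.COLOR_RGB2GRAY).astype(float)
    pose=(s["ee_pos"],s["orientation"]); out=[]
    for c in (284,297,345,362):
        p=im[150:235,c-1:c+2].mean(1); g=np.where(p<90)[0]
        n=g[g>30][0] if (g>30).any() else -1
        k=150+n-1+(p[n-1]-90)/(p[n-1]-p[n])
        l=150+20+p[20:n-3].argmin()
        out.append((c,l,round(k,2),round(toF(plane("wrist",[(c,l)],.012,pose))[0,1]*1e3,1),round(toF(plane("wrist",[(c,k)],.018,pose))[0,1]*1e3,1)))
    print(out)
    cv2.imwrite("pics/last.png",cv2.resize(im[60:260,180:460],None,fx=2.6,fy=2.6,interpolation=cv2.INTER_CUBIC))
E
python3 -c "
from h import *
edges()"
```

```text
[(284, np.int64(198), np.float64(201.94), np.float64(93.1), np.float64(92.4)), (297, np.int64(198), np.float64(201.9), np.float64(93.1), np.float64(92.4)), (345, np.int64(179), np.float64(201.41), np.float64(104.4), np.float64(92.6)), (362, np.int64(172), np.float64(201.57), np.float64(108.4), np.float64(92.5))][ WARN:0@1.657] global loadsave.cpp:1063 imwrite_ Unsupported depth image for selected encoder is fallbacked to CV_8U.
```

View pics/last.png

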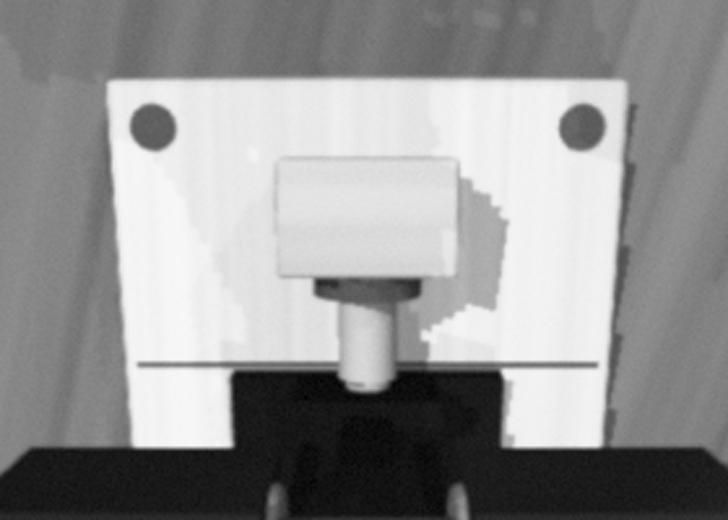

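The nose edge is at crop row 372 and the line at row 365, so they nearly meet. The brass is almost all pressed in, so I'm continuing in fine steps.

{"name": "apply_moves", "arguments": {
  "deltas": [1,0,0,-0.1,0,0,0,1,0,0,-0.2,0,0,0,1,0,0,-0.3,0,0,0,1,0,0,-0.4,0,0,0,1,0,0,-0.4,0,0,0]
}}

```text
time: 9.0
ee_pos: [0.4851, 0.1425, 0.0421]
orientation: [1.016, 1.321, -1.016]
force: [0.4, -0.5, -1.7]
finger_gap: 0.115
```

```bash
python3 -c "
from h import *
rep(3)"
```

```text
t 9.15 F(frame) mean [ 0.14 -0.2  -2.11] fy [-0.6  0.3  0.1 -0.6] pos [[-0.15 69.03]] 0.0421 gap 0.112 tq [-0.05 -0.21  0.01]
```

{"name": "apply_moves", "arguments": {
  "deltas": [1,0,0,-0.1,0,0,0,1,0,0,-0.2,0,0,0,1,0,0,-0.3,0,0,0,1,0,0,-0.4,0,0,0,1,0,0,-0.4,0,0,0]
}}

```text
time: 9.57
ee_pos: [0.485, 0.1428, 0.0421]
orientation: [1.016, 1.321, -1.016]
force: [0.2, -1.5, -2.7]
finger_gap: 0.12
```

```bash
python3 -c "
from h import *
rep(3)"
```

```text
t 9.72 F(frame) mean [-0.26 -0.96 -2.58] fy [-1.5  0.1 -1.1 -1.4] pos [[-0.18 69.43]] 0.0421 gap 0.116 tq [-0.04 -0.19 -0.06]
```

{"name": "apply_moves", "arguments": {
  "deltas": [1,0,0,-0.1,0,0,0,1,0,0,-0.2,0,0,0,1,0,0,-0.3,0,0,0,1,0,0,-0.4,0,0,0,1,0,0,-0.4,0,0,0]
}}

```text
time: 10.13
ee_pos: [0.4849, 0.1432, 0.0421]
orientation: [1.016, 1.321, -1.016]
force: [0.7, 0.3, -3.6]
finger_gap: 0.116
```

```bash
python3 -c "
from h import *
rep(3)"
```

```text
t 10.28 F(frame) mean [ 0.4  -0.57 -2.89] fy [ 0.1 -1.  -0.7 -0.6] pos [[-0.16 69.85]] 0.0421 gap 0.116 tq [-0.08 -0.2   0.03]
```

{"name": "apply_moves", "arguments": {
  "deltas": [1,0,0,-0.1,0,0,0,1,0,0,-0.2,0,0,0,1,0,0,-0.3,0,0,0,1,0,0,-0.3,0,0,0,1,0,0,-0.3,0,0,0]
}}

```text
time: 10.7
ee_pos: [0.4849, 0.1434, 0.0421]
orientation: [1.016, 1.32, -1.016]
force: [1.8, -2.3, -3.6]
finger_gap: 0.114
```

```bash
python3 -c "
from h import *
rep(3);edges()" 2>/dev/null
```

```text
t 10.85 F(frame) mean [ 0.67 -2.2  -3.19] fy [-2.6 -2.3 -2.2 -1.7] pos [[-0.16 69.96]] 0.0421 gap 0.114 tq [-0.43 -0.3   0.03]
[(284, np.int64(170), np.float64(201.65), np.float64(111.0), np.float64(93.8)), (297, np.int64(170), np.float64(201.64), np.float64(110.9), np.float64(93.8)), (345, np.int64(170), np.float64(201.65), np.float64(110.9), np.float64(93.8)), (362, np.int64(175), np.float64(201.77), np.float64(108.0), np.float64(93.7))]
```

Force is rising (-2.2 N against a baseline of about -0.5 N) and the position has stopped following, so the tip is going solid. Adding small increments.

{"name": "apply_moves", "arguments": {
  "deltas": [1,0,0,-0.1,0,0,0,1,0,0,-0.1,0,0,0,1,0,0,-0.2,0,0,0,1,0,0,-0.2,0,0,0]
}}

```text
time: 11.23
ee_pos: [0.4848, 0.1435, 0.0421]
orientation: [1.016, 1.32, -1.017]
force: [1.6, -4.0, -2.7]
finger_gap: 0.118
```

```bash
python3 -c "
from h import *
rep(4)" 2>/dev/null
```

```text
t 11.43 F(frame) mean [ 0.26 -3.99 -2.31] fy [-4.3 -4.5 -2.9 -4.1 -4.1] pos [[-0.2  70.11]] 0.042 gap 0.112 tq [-0.78 -0.33 -0.05]
```

{"name": "apply_moves", "arguments": {
  "deltas": [1,0,0,-0.1,0,0,0,1,0,0,-0.2,0,0,0,1,0,0,-0.2,0,0,0,1,0,0,-0.2,0,0,0,1,0,0,-0.2,0,0,0]
}}

```text
time: 11.85
ee_pos: [0.4847, 0.1437, 0.0421]
orientation: [1.016, 1.32, -1.017]
force: [1.1, -5.3, -1.3]
finger_gap: 0.117
```

```bash
python3 -c "
from h import *
rep(8)" 2>/dev/null
```

```text
t 12.25 F(frame) mean [ 0.42 -5.34 -2.39] fy [-5.4 -5.2 -5.8 -5.3 -5.3 -4.6 -5.5 -5.7 -5.3] pos [[-0.16 70.25]] 0.0421 gap 0.115 tq [-1.03 -0.41  0.05]
```

About 5.3 N has been held for over 0.8 s. Setting the bracket's weight down and letting go.

{"name": "apply_moves", "arguments": {
  "deltas": [1,0.2,0,0,0,0,0,1,0.2,0,0,0,0,0,1,0.2,0,0,0,0,0]
}}

```text
time: 12.5
ee_pos: [0.4848, 0.1437, 0.042]
orientation: [1.016, 1.32, -1.017]
force: [1.1, -4.5, -0.3]
finger_gap: 0.114
```

```bash
python3 -c "
from h import *
rep(3);edges()" 2>/dev/null
```

```text
t 12.65 F(frame) mean [-0.49 -4.68 -0.29] fy [-4.6 -4.3 -5.3 -4.5] pos [[-0.17 70.29]] 0.042 gap 0.112 tq [-1.07 -0.32 -0.04]
[(284, np.int64(172), np.float64(202.11), np.float64(110.1), np.float64(93.9)), (297, np.int64(170), np.float64(202.11), np.float64(111.3), np.float64(93.9)), (345, np.int64(170), np.float64(202.03), np.float64(111.3), np.float64(93.9)), (362, np.int64(170), np.float64(202.18), np.float64(111.3), np.float64(93.8))]
```

{"name": "apply_moves", "arguments": {
  "deltas": [0.8,0.2,0,0,0,0,0,0.7,0.2,0,0,0,0,0,0.6,0.2,0,0,0,0,0,0.5,0.2,0,0,0,0,0,0.5,0.2,0,0,0,0,0]
}}

```text
time: 13.12
ee_pos: [0.4847, 0.1444, 0.0418]
orientation: [1.016, 1.321, -1.016]
force: [-0.8, -0.6, 0.1]
finger_gap: 0.408
```

```bash
python3 -c "
from h import *
rep(3);edges()" 2>/dev/null
```

```text
t 13.27 F(frame) mean [-0.16 -0.46 -0.05] fy [-0.4  0.1 -0.6 -1. ] pos [[-0.13 70.69]] 0.0417 gap 0.473 tq [ 0.01 -0.14  0.02]
[(284, np.int64(170), np.float64(203.26), np.float64(111.7), np.float64(93.7)), (297, np.int64(170), np.float64(203.23), np.float64(111.7), np.float64(93.7)), (345, np.int64(171), np.float64(203.24), np.float64(111.1), np.float64(93.7)), (362, np.int64(171), np.float64(203.32), np.float64(111.1), np.float64(93.7))]
```

The nose edge hasn't moved on release (93.7 against 93.9 mm) and it's square. Going up and over to the lever with the fingers shut.

{"name": "apply_moves", "arguments": {
  "deltas": [0.5,-40,0,0,0,0,0,0.5,-80,0,0,0,0,0,0.5,-120,0,0,0,0,0,1,-140,0,0,0,0,0,1,-140,0,0,0,0,0],
  "newtons": 20
}}

```text
time: 13.73
ee_pos: [0.4872, 0.145, 0.1868]
orientation: [1.02, 1.315, -1.011]
force: [-0.3, -0.3, 0.4]
finger_gap: 0.419
```

{"name": "apply_moves", "arguments": {
  "deltas": [1,0,0,40,0,0,0,1,0,0,80,0,0,0,1,0,0,120,0,0,0,1,0,0,150,0,0,0,1,0,0,150,0,0,0]
}}

```text
time: 14.15
ee_pos: [0.5238, -0.0087, 0.1807]
orientation: [1.021, 1.317, -1.025]
force: [-0.1, 0.1, -0.8]
finger_gap: 0.061
```

{"name": "apply_moves", "arguments": {
  "deltas": [1,0,0,33,0,0,0,1,0,0,33,0,0,0,1,0,0,33,0,0,0]
}}

```text
time: 14.4
ee_pos: [0.5314, -0.0345, 0.1809]
orientation: [1.018, 1.32, -1.019]
force: [0.2, 1.4, -0.1]
finger_gap: 0.005
```

```bash
python3 - <<'E' 2>/dev/null
from h import *
rep(1)
s=manip.state(); a=manip.read_camera("wrist")[:,:,::-1]; b=manip.read_camera("side")[:,:,::-1]; t=manip.read_camera("top")[:,:,::-1]
np.savez("w4.npz",p=s["ee_pos"],o=s["orientation"])
r=lambda i,f:cv2.resize(i,None,fx=f,fy=f,interpolation=cv2.INTER_CUBIC)
A=r(a[100:400,160:480],1.25)        # 400x375
B=r(b[165:315,270:430],2.5)         # 400x375
C=r(t[185:265,245:365],3.3)
h=np.zeros((600,800,3),np.uint8); h[:375,:400]=A;h[:375,400:]=B; c=C[:225]; h[375:375+c.shape[0],:c.shape[1]]=c
cv2.imwrite("pics/m4.png",h); cv2.imwrite("pics/w4.png",a); cv2.imwrite("pics/s4.png",b);cv2.imwrite("pics/t4.png",t)
E
```

```text
t 14.45 F(frame) mean [0.35 0.63 0.1 ] fy [ 1.3 -0. ] pos [[  -0.63 -112.44]] 0.1811 gap 0.008 tq [ 0.04 -0.12  0.01]
```

View pics/m4.png

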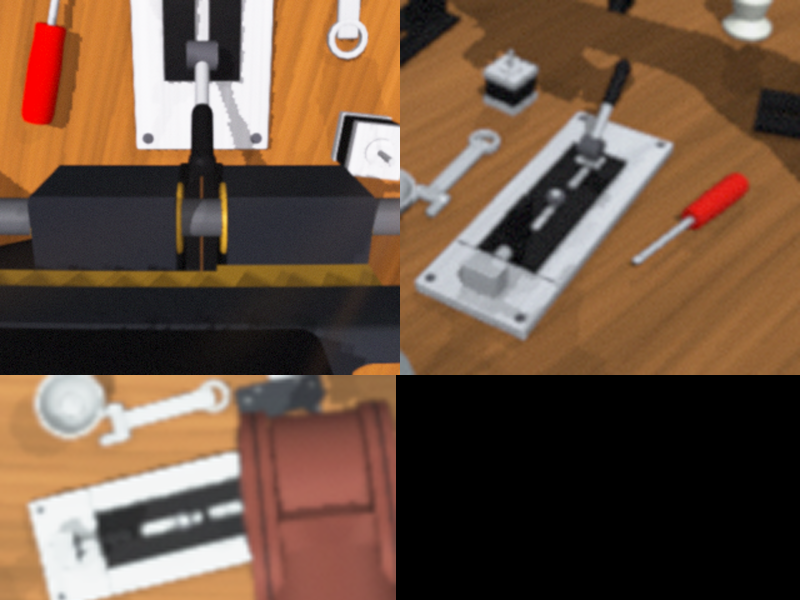

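The bracket is at the line. The raised lever's black grip lies right under the shut fingers (montage column 202 for both). The motor is to the right, well below the gripper's body.

```bash
python3 - <<'E'
from h import *
d=np.load("w4.npz");pose=(d["p"],d["o"])
g=lambda u,v:(160+u/1.25,100+v/1.25)
for nm,p,z in(("clamp block",g(202,55),.04),("plate end",g(202,149),.012),("lever bar",g(202,100),.06),("motor",g(370,150),.05)):print(nm,toF(plane("wrist",[p],z,pose))*1000)
s=manip.state();print(s["ee_pos"],toF(s["ee_pos"])*1000,s["q"].round(2))
E
```

```text
clamp block [[ -0.21799881 -65.60723371]]
plate end [[  -0.29122669 -145.79287953]]
lever bar [[ -0.28782691 -94.77562382]]
motor [[ 124.9938464  -134.66307315]]
[ 0.53135939 -0.03180885  0.18150684] [[  -0.24450383 -111.28279672]] [ 0.51  0.18 -0.59  1.79  0.11  1.2   0.15]
```

{"name": "apply_moves", "arguments": {
  "deltas": [1,30,0,0,0,0,0,1,60,0,0,0,0,0,1,64,0,0,0,0,0,1,68,0,0,0,0,0,1,72,0,0,0,0,0]
}}

```text
time: 15.02
ee_pos: [0.5321, -0.0323, 0.1106]
orientation: [1.016, 1.321, -1.015]
force: [-1.2, 0.6, 2.3]
finger_gap: 0.004
```

{"name": "apply_moves", "arguments": {
  "deltas": [1,3,0,0,0,0,0,1,6,0,0,0,0,0,1,9,0,0,0,0,0,1,12,0,0,0,0,0,1,15,0,0,0,0,0]
}}

```text
time: 15.43
ee_pos: [0.5322, -0.0332, 0.0951]
orientation: [1.017, 1.319, -1.016]
force: [-0.6, 0.6, 3.2]
finger_gap: 0.003
```

```bash
python3 -c "
from h import *
rep(2)"
```

```text
t 15.53 F(frame) mean [0.25 0.43 2.76] fy [ 0.7  0.6 -0. ] pos [[-9.0000e-02 -1.1268e+02]] 0.0946 gap 0.006 tq [ 0.11 -0.31 -0.02]
```

{"name": "apply_moves", "arguments": {
  "deltas": [1,3,0,0,0,0,0,1,6,0,0,0,0,0,1,9,0,0,0,0,0,1,12,0,0,0,0,0,1,15,0,0,0,0,0]
}}

```text
time: 15.95
ee_pos: [0.5316, -0.0332, 0.0793]
orientation: [1.016, 1.321, -1.017]
force: [0.5, -0.5, 5.5]
finger_gap: 0.006
```

{"name": "apply_moves", "arguments": {
  "deltas": [1,3,0,0,0,0,0,1,6,0,0,0,0,0,1,9,0,0,0,0,0,1,12,0,0,0,0,0,1,13,0,0,0,0,0]
}}

```text
time: 16.37
ee_pos: [0.5319, -0.0336, 0.0665]
orientation: [1.016, 1.32, -1.017]
force: [0.8, -2.5, 6.8]
finger_gap: 0.007
```

```bash
python3 -c "
from h import *
rep(2)"
```

```text
t 16.47 F(frame) mean [ 0.21 -2.21  5.76] fy [-2.6 -2.3 -1.7] pos [[  -0.25 -113.15]] 0.0665 gap 0.009 tq [-0.43 -0.3  -0.01]
```

{"name": "apply_moves", "arguments": {
  "deltas": [1,1.5,0,0,0,0,0,1,3,0,0,0,0,0,1,4.5,0,0,0,0,0,1,6,0,0,0,0,0,1,7,0,0,0,0,0]
}}

```text
time: 16.88
ee_pos: [0.5322, -0.0343, 0.06]
orientation: [1.016, 1.318, -1.017]
force: [1.1, -4.4, 8.4]
finger_gap: 0.004
```

```bash
python3 -c "
from h import *
rep(2)"
```

```text
t 16.98 F(frame) mean [-0.13 -4.23  7.81] fy [-4.5 -4.4 -3.7] pos [[-2.0000e-02 -1.1393e+02]] 0.06 gap 0.003 tq [-1.03 -0.39 -0.  ]
```

{"name": "apply_moves", "arguments": {
  "deltas": [1,0.4,0,0,0,0,0,1,0.8,0,0,0,0,0,1,1.2,0,0,0,0,0,1,1.6,0,0,0,0,0,1,2,0,0,0,0,0]
}}

```text
time: 17.4
ee_pos: [0.5324, -0.0346, 0.0582]
orientation: [1.016, 1.318, -1.017]
force: [0.9, -5.8, 9.1]
finger_gap: 0.007
```

```bash
python3 -c "
from h import *
rep(2)"
```

```text
t 17.5 F(frame) mean [-0.2  -5.18  8.8 ] fy [-5.9 -5.2 -4.5] pos [[   0.   -114.28]] 0.0582 gap 0.008 tq [-1.33 -0.34 -0.  ]
```

{"name": "apply_moves", "arguments": {
  "deltas": [1,0.4,0,0,0,0,0,1,0.8,0,0,0,0,0,1,1.2,0,0,0,0,0,1,1.6,0,0,0,0,0,1,1.6,0,0,0,0,0]
}}

```text
time: 17.92
ee_pos: [0.5324, -0.0349, 0.0566]
orientation: [1.016, 1.317, -1.018]
force: [1.2, -6.6, 9.4]
finger_gap: 0.01
```

```bash
python3 -c "
from h import *
rep(2)"
```

```text
t 18.02 F(frame) mean [-0.27 -6.53  8.93] fy [-6.7 -6.3 -6.6] pos [[  -0.   -114.52]] 0.0566 gap 0.004 tq [-1.54 -0.4   0.04]
```

{"name": "apply_moves", "arguments": {
  "deltas": [1,0.3,0,0,0,0,0,1,0.6,0,0,0,0,0,1,0.9,0,0,0,0,0,1,1,0,0,0,0,0,1,1,0,0,0,0,0]
}}

```text
time: 18.43
ee_pos: [0.5325, -0.035, 0.0557]
orientation: [1.016, 1.317, -1.018]
force: [1.1, -6.2, 10.4]
finger_gap: 0.007
```

```bash
python3 -c "
from h import *
rep(2)"
```

```text
t 18.53 F(frame) mean [-0.46 -6.81  9.67] fy [-6.3 -6.8 -7.4] pos [[-3.0000e-02 -1.1472e+02]] 0.0557 gap 0.003 tq [-1.6  -0.31  0.02]
```

{"name": "apply_moves", "arguments": {
  "deltas": [1,0.3,0,0,0,0,0,1,0.6,0,0,0,0,0,1,0.9,0,0,0,0,0,1,1,0,0,0,0,0,1,1,0,0,0,0,0]
}}

```text
time: 18.95
ee_pos: [0.5325, -0.0352, 0.0547]
orientation: [1.016, 1.317, -1.018]
force: [0.2, -7.2, 9.9]
finger_gap: 0.008
```

```bash
python3 -c "
from h import *
rep(2)"
```

```text
t 19.05 F(frame) mean [-1.41 -6.94  9.78] fy [-7.  -6.9 -6.9] pos [[-3.0000e-02 -1.1487e+02]] 0.0547 gap 0.005 tq [-1.73 -0.29  0.01]
```

{"name": "apply_moves", "arguments": {
  "deltas": [1,0.3,0,0,0,0,0,1,0.6,0,0,0,0,0,1,0.9,0,0,0,0,0,1,1,0,0,0,0,0,1,1,0,0,0,0,0]
}}

```text
time: 19.47
ee_pos: [0.5326, -0.0353, 0.0544]
orientation: [1.016, 1.317, -1.018]
force: [-2.4, -6.9, 18.5]
finger_gap: 0.007
```

```bash
python3 -c "
from h import *
rep(2)"
```

```text
t 19.57 F(frame) mean [-4.21 -6.1  18.35] fy [-6.  -5.7 -6.6] pos [[ 9.0000e-02 -1.1496e+02]] 0.0544 gap 0.006 tq [-1.79  0.42 -0.03]
```

Vertical force doubled from 9.8 to 18.4 N within 0.3 mm, so the lever is at its hard stop. Retreating upward.

{"name": "apply_moves", "arguments": {
  "deltas": [1,-0.5,0,0,0,0,0,1,-2,0,0,0,0,0,1,-20,0,0,0,0,0,1,-60,0,0,0,0,0,1,-100,0,0,0,0,0]
}}

```text
time: 19.98
ee_pos: [0.5295, -0.0326, 0.1522]
orientation: [1.015, 1.326, -1.018]
force: [1.3, -0.4, 1.2]
finger_gap: 0.004
```

{"name": "apply_moves", "arguments": {
  "deltas": [1,0,-40,0,0,0,0,1,0,-80,0,0,0,0,1,0,-80,60,0,0,0,1,0,-80,60,0,0,0,1,0,-80,60,0,0,0]
}}

```text
time: 20.4
ee_pos: [0.4686, -0.1159, 0.1526]
orientation: [1.019, 1.318, -1.022]
force: [-0.2, -0.6, 0.0]
finger_gap: 0.005
```

```bash
python3 - <<'E' 2>/dev/null
from h import *
rep(1)
s=manip.state(); a=manip.read_camera("wrist")[:,:,::-1]; b=manip.read_camera("side")[:,:,::-1]; t=manip.read_camera("top")[:,:,::-1]
r=lambda i,f:cv2.resize(i,None,fx=f,fy=f,interpolation=cv2.INTER_CUBIC)
h=np.zeros((600,800,3),np.uint8); h[:375,400:]=r(b[165:315,270:430],2.5); h[:375,:400]=r(a[0:300,200:520],1.25)
c=r(t[185:265,245:365],3.3)[:225]; h[375:375+c.shape[0],:c.shape[1]]=c
c=r(cv2.imread("pics/top0.png")[185:265,245:365],3.3)[:225]; h[375:375+c.shape[0],400:400+c.shape[1]]=c
cv2.imwrite("pics/m5.png",h)
E
```

```text
t 20.45 F(frame) mean [-0.12 -0.02 -0.33] fy [-0.5  0.5] pos [[ -81.68 -174.03]] 0.1524 gap 0.007 tq [ 0.04 -0.08 -0.01]
```

View pics/m5.png

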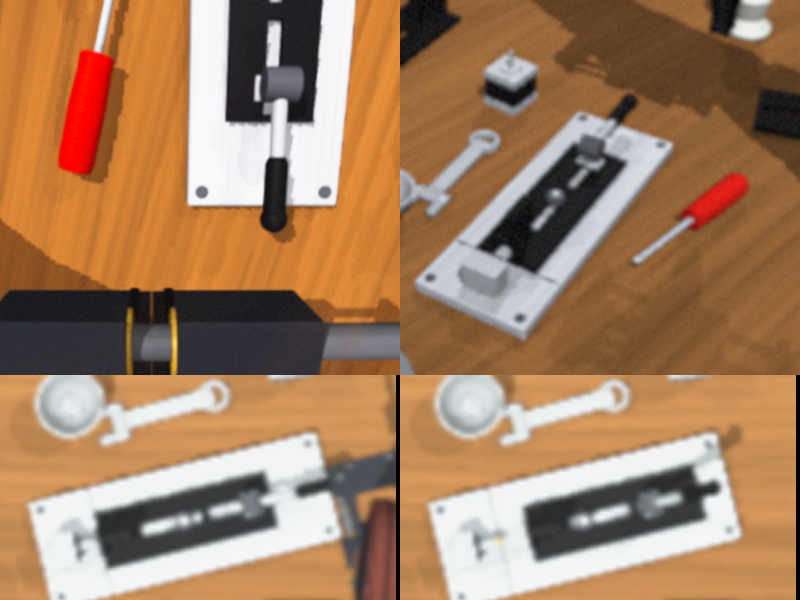

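The lever lies nearly level, with its ball at montage (272,222) in the wrist view and (628,102) in the side view. The nose is on the line, and the dish, wrench, driver and motor are where they were. One check of the ball's height by triangulation before handing in.

```bash
python3 - <<'E'
from h import *
s=manip.state();pose=(s["ee_pos"],s["orientation"])
o1,d1=ray("wrist",[(200+272/1.25,222/1.25)],pose);o2,d2=ray("side",[(270+228/2.5,165+102/2.5)])
A=np.c_[d1[0],-d2[0]];x=np.linalg.lstsq(A,o2-o1,rcond=None)[0];p,q=o1+d1[0]*x[0],o2+d2[0]*x[1]
print(p,q,toF((p+q)/2)*1000)
ok=((p+q)/2)[2]<.047
if ok: print(manip.finish_job())
E
```

```text
[ 0.54163149 -0.06872491  0.0408498 ] [ 0.54083234 -0.06914345  0.0406169 ] [[  -0.24336847 -149.69837185]]
the job is handed in; nothing more can be done
None
```

I slid the bracket up to the scribed line, clamped it there with the lever, and handed the job in. The hand-in gave no verdict.

- **Pressing the screw:** I gripped the rib and slid the bracket until the force rose where the tip goes solid. I then held it there with about 5.3 N measured at the wrist for over 0.8 s. Sliding friction before contact was only about 0.5 N, so nearly all of that was on the screw. After I let go, the nose edge had moved no more than about 0.2 mm and was still square.
- **Locking the lever:** I pressed the lever straight down with shut fingers until it hit its hard stop. The vertical force jumped from about 10 N to 18 N within 0.3 mm. I then lifted clear.
- **Last checks:** I triangulated the lever's ball at about 41 mm high; fully home should be about 40 mm, so the lever is down. In the final pictures the nose is on the line and the dish, wrench, driver and motor stand where they were. The rest of the bystanders were not measured, but nothing came near them. The wrist force was back to zero, so nothing was being touched.

One disagreement: the top and wrist cameras placed the plate 2 to 4 mm apart along the sliding direction. I relied on the force rise to find the solid point.

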